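Snug up the dryer's tapered plug, then open the purge gas

ROBOT

A 6-joint arm with a two-finger parallel gripper is mounted at the origin on the work surface. World frame = base frame: x ahead of the robot, y to its left, z up, the work surface at z = 0. Lengths are in mm, angles in rad, forces in N, time in s.
With the tool pointing down it reaches from about 275 to 825 mm from the base axis. Payload 4.9 kg.
Tool frame: the origin (TCP) lies midway between the tips of the shut fingers; the grasp point (between the pads) lies 19 mm behind it; z points along the fingers, x is the direction in which the jaws open and shut, and the axes are right-handed (so a half turn about z gives the same grasp; the last joint's range is limited). The gripper opens to 85 mm and grips with 20 to 120 N. Pads are 22 mm wide; open, the fingers measure 114 mm over their backs; the gripper's body (76 mm by 85 mm) begins 54 mm behind the grasp point. The pads swing forward as they close: fully open they stand 13 mm farther back than shut.
Start: joints at [-1.281, 0.326, -0.193, 1.052, 0, 1.437], TCP at [226.188, -501.356, 231.281] pointing down, gripper open.
Joint ranges: [-2.65, 2.65], [-0.97, 1.79], [-1.3, 1.35], [-1.93, 2.1], [-1.47, 1.37], [-3.14, 3.14]. Speed limits (rad/s): [2.57, 2.57, 3.14, 3.14, 3.14, 3.14].

INTERFACE

Orientations are given as a unit quaternion [w, x, y, z].
In Python, from workcell import sense, grab_frame, calibration, sign_off, cut_out, place_of gives the robot as it stands.
- The arm moves only by the tool drive_tool, never from a script. Its argument "steps" is a list of rows, each a list of 2 entries, a list of its own where there are three numbers: the shift along the world's x, y, z normalised to -1 to 1, where 1 is 0.75 m, then the turn about the world's z normalised to -1 to 1, where 1 is 360 degrees. In form: [[[dx, dy, dz], turn], ...]. A call has 1 to 8 rows; each row is the pose to reach, as a shift and turn from the pose commanded when the call began, turning the shorter way round; what a row does not reach only later rows make up. A row lasts 1/10 s, in which the tool goes at most 50 mm and 8.59 degrees, less where a joint would pass 70% of its speed; a pose out of reach is approached as far as the arm can. A call with a number of a shift or a turn outside -1 to 1 is refused whole. A call with a gripper value outside its range is refused whole. "gripper" is the opening, from -1 (shut) to 1 (fully open), set as the call begins (left out, the last holds). The fingers move at their own pace and stop on an object; "force" is the grip in N (left out, the last holds). Time passes only in rows, so rows that repeat a pose let the fingers close. It gives the time, the measured TCP pose, the force and the opening at its end, in the units of the state.
- sense(): the state, without advancing time (a new reading comes with each control period).
- grab_frame(name): name is "scene" or "top" or "wrist"; returns the picture (400x640x3 uint8, red, green, blue); there is no depth.
- calibration(name): a dict with "vertical_fov" (degrees; the focal length in pixels is half the picture's height over the tangent of half this angle, whatever the lens; pixels are square), "cx", "cy" (the principal point, pixels), "dist" ([k1, k2, p1, p2, k3] as OpenCV has them; the pictures are not rectified), "xyz" and "attitude" of the camera in the world. Camera axes: x right, y up, looking along -z (the intrinsics and any distortion apply to the point x, -y, -z); pixel columns grow to the right and rows downward; lengths in mm; the calibration is good to about 2 mm. A picture is of the moment at which its call begins: read the wrist's pose just before it. calibration takes no time and is no camera call; for the wrist camera it gives the pose at the moment of the call.
- sign_off(): hands the job in, once; it reports no verdict.
Trained networks look in the newest picture that a camera, given by its name, has taken for a name from the list of things; names that differ only in an ending like _2 or _b are one class to them, and where a whole thing is asked for, a point or a joint stands for the part that bears it (a point fixed in the world has none). Each returns a list of dicts, best first, with "confidence" (0 to 1); they miss things now and then, are a little off and sometimes report something else, mostly with a low value. They report only what shows in the picture. A call takes as long as a camera call.
- cut_out(camera, thing): "region" (400x640 bool, what is visible of it) and "uv" ([column, row] in pixels, amid what is visible of it).
- place_of(camera, thing): "uv" ([column, row] in pixels: a listed point, or the origin of a listed thing).
The state is a dict: "time": time; "q": joint angles; "dq": joint speeds; "effort": joint torques, N m; "position": TCP position; "tool_rot": TCP orientation; "contact_force": force on the tool from outside, world axes, zero at the start; "moment": the same for the moment, N m; "gripper_width": finger opening in mm.
Only numpy, scipy, OpenCV 4.12 (cv2) and the standard library are available. Lean on these libraries where they do the work, as an engineer would, in place of code of your own. Each camera call takes 0.05 s, during which the arm holds its last target.

TASK

Put the purge-gas dryer back in service. Without gripping it, push the lever of the tapered plug on top of the canister clockwise (seen from above) until the plug goes snug and drags the brass pointer ring under it visibly round with it, stopping when the ring has turned about 20 degrees (45 would strain the thread); do not back the plug off again. Then push the grey-handled ball-valve lever fully open, in line with its pipe, pointing away from the canister, and leave the other things on the table undisturbed.

Things in the scene. Friction and masses are not known exactly. Their poses are not given: they have to be found in the camera images.
- panel: Fixed dark steel base plate, 200 (x) by 400 (y) by 12 mm; origin at the centre of its underside, on the table, z up. On it: at y = +100 mm the upright dryer canister (100 mm diameter, top 106 mm above the table), at y = -110 mm the ball valve (both at x = 0), a copper pipe along y joining them (centre 52 mm up), and on the pipe at y = -15 mm a gauge, its top about 120 mm above the table.
- ring: Brass taper ring on the canister's top, 62 mm diameter, 11 mm high, with a 7 mm wide pointer tab. Origin on the vertical plug axis at the ring's underside, 106 mm above the table; x along the pointer, z up. Start angle varies. Stiff: takes 0.8 N m to turn, about 11 N at 70 mm from the axis. Still while the plug runs freely; turns with the plug once its taper bites; stays where left.
- pointer_tip (a point): Tip of the ring's pointer, 53 mm from the plug axis, 6 mm above the ring's underside; turns with the ring (20 degrees is about 18 mm). Nothing marks beforehand where the plug will bite.
- plug: Steel tapered plug in the ring: 36 mm round head and one straight lever. Origin on the plug axis, 106 mm above the table; x outward along the lever, z up. Lever bar 13 mm wide, 130 to 146 mm above the table, out to an upright 20 mm diameter end knob centred 95 mm from the axis (125 to 151 mm above the table). At the start it points to the panel's left (+y), between its far (+x) and near side.
- lever_end (a point): Centre of the lever's end knob, 95 mm from the plug axis, 138 mm above the table. Clockwise from above tightens. The plug first turns easily (0.12 N m, 2 N at 70 mm) for 40 to 90 degrees, differing every time, then bites in the ring and turns stiffly with it. No spring back; it keeps its height.
- handle (a joint): Turn of the ball-valve lever, rad: 0 closed (across the pipe, pointing to the panel's +x), 1.57 fully open (in line with the pipe, pointing to the panel's -y, away from the canister), at a stop. Grows clockwise seen from above. Friction 0.22 N m (about 3 N at 70 mm); stays where left; starts within 0.3 of closed.
- handle_end (a point): Outer part of the valve lever's grey grip, 95 mm from the vertical valve axis (x = 0, y = -110 mm in the panel's frame), 91 mm above the table. The grip is 18 mm wide, 84 to 98 mm above the table, from 45 to 100 mm from the axis; a flat steel bar 14 mm wide joins it to the axis.
- lens_tube: loose bystander, black open tube 31 mm diameter, 45 mm tall, standing on the base plate near its robot side; origin at the centre of its underside, as for all bystanders.
- hex_driver: loose bystander, driver 170 mm long with black 22 mm handle, lying along its x; origin at mid length.
- mount: loose bystander, mirror mount on a post and foot, 50 by 60 mm foot, 110 mm tall.
- trackball: loose bystander, black pointing device with a grey ball, 130 by 100 mm, 50 mm tall.
- tray: loose bystander, white plastic tray with four compartments, 120 by 90 by 30 mm.
- jar: loose bystander, amber glass jar 52 mm diameter, 90 mm tall.
- post: loose bystander, plain steel optical post 25 mm diameter, 100 mm tall, standing upright.

How it is judged:
By the outcome, as a careful person would: the job done as asked, in the order asked, and still so for the second after the job is handed in, with the robot touching nothing.
It also fails if it takes over 61 s, if anything falls off the work surface, if the arm or the gripper's body presses on something with over 40 N, if the wrist force passes 120 N, or if a joint passes its speed limit or range.

## Working session

There is one attempt and no reset: what is moved stays moved. The work goes in short steps, Python scripts to look and compute and a tool call to move; the robot and the scene stay as the last step left them, time stands still between calls to the robot, and variables do not carry over. Pictures are saved under pics/ and viewed, and the job is handed in when it is done.

Besides the shell and the picture viewer there is one more tool, called after ">>>" by a JSON object that holds its "method" and its "body", one argument or row to a line. drive_tool: Moves the arm, as the interface text tells. Its arguments: {"type":"object","properties":{"steps":{"type":"array","items":{"type":"array"}},"gripper":{"type":"number"},"force":{"type":"number"}},"required":["steps"]}

```bash
ls; mkdir -p pics; cat > h.py <<'E'
import numpy as np, cv2
from workcell import *
from scipy.spatial.transform import Rotation as R
def cam(n):
    c=calibration(n); f=200/np.tan(np.radians(c["vertical_fov"]/2))
    K=np.array([[f,0,c["cx"]],[0,f,c["cy"]],[0,0,1]]); q=c["attitude"]
    Rm=R.from_quat([q[1],q[2],q[3],q[0]]).as_matrix() if np.size(q)==4 else np.array(q)
    return K,np.array(c["dist"],float),np.array(c["xyz"],float),Rm
def ray(n,uv,C=None):
    K,d,t,Rm=C or cam(n)
    p=cv2.undistortPoints(np.array([[uv]],float),K,d)[0,0]
    return t,Rm@np.array([p[0],-p[1],-1])
def onz(n,uv,z,C=None):
    t,r=ray(n,uv,C); return t+r*(z-t[2])/r[2]
def proj(n,P,C=None):
    K,d,t,Rm=C or cam(n)
    p=(np.atleast_2d(P)-t)@Rm*np.array([1,-1,-1])
    return cv2.projectPoints(p,np.zeros(3),np.zeros(3),K,d)[0][:,0]
def save(n,name):
    im=grab_frame(n); cv2.imwrite(f"pics/{name}.png",im[:,:,::-1]); return im
E
python3 - <<'E'
from h import *
print(sense()); print(calibration("top")); print(calibration("scene"))
Z=dict(panel=0,ring=106,pointer_tip=112,plug=106,lever_end=138,handle_end=91,lens_tube=12)
for n in("top","scene"):
    save(n,n+"0")
    for k,z in Z.items():
        r=place_of(n,k)
        print(n,k,[(np.round(a["uv"],1),round(a["confidence"],2),np.round(onz(n,a["uv"],z),1)) for a in r[:2]])
print(sense()["time"])
E
```

```text
pics
{'time': 0.0, 'q': array([-1.28120718e+00,  3.26964367e-01, -1.93592127e-01,  1.05201066e+00,
       -2.16661769e-05,  1.43658197e+00]), 'dq': array([ 3.39003522e-04, -8.22865825e-04, -1.56549550e-03,  1.40297621e-03,
       -4.26190138e-04,  9.09098508e-05]), 'effort': array([ 5.44085051e-04, -4.43394113e+01,  2.62444317e+01,  1.54530862e-02,
        2.21129926e-05,  2.74077465e-06]), 'position': array([ 226.00305738, -500.77008414,  230.48756306]), 'tool_rot': array([-5.67372465e-04,  8.40008735e-01, -5.42572153e-01, -6.79826111e-04]), 'contact_force': array([-0.15085899, -0.42626615,  0.09612739]), 'moment': array([0.03180063, 0.04385449, 0.01614396]), 'gripper_width': 85.0897613839194}
{'vertical_fov': 57.92561409863589, 'cx': 316.59309355555706, 'cy': 196.48490205843507, 'dist': array([0.02333259, 0.        , 0.        , 0.        , 0.        ]), 'xyz': array([ 349.44993452,    6.60560377, 1028.91411332]), 'attitude': array([ 0.71200274,  0.04806341, -0.05462388, -0.6983969 ])}
{'vertical_fov': 44.23877788857497, 'cx': 324.21077377124465, 'cy': 201.04024328117848, 'dist': a
[... 813 characters left out ...]
4.2, 249.7]), 0.85, array([570.7,  -6.6,   0. ])), (array([427.9, 176.1]), 0.28, array([460.8, 427.7,   0. ]))]
scene ring [(array([372.1, 201. ]), 0.71, array([557.4,  94.9, 106. ]))]
scene pointer_tip [(array([366.8, 211. ]), 0.7, array([587.1,  50.4, 112. ]))]
scene plug [(array([368.8, 201.7]), 0.76, array([554.5,  86. , 106. ]))]
scene lever_end [(array([392.1, 176.2]), 0.73, array([537. , 182.5, 138. ])), (array([327.9, 229.7]), 0.67, array([611. , -91.5, 138. ]))]
scene handle_end [(array([338.7, 264.2]), 0.57, array([ 678.6, -112. ,   91. ]))]
scene lens_tube [(array([328.1, 229.2]), 0.73, array([489.6,   2. ,  12. ])), (array([338.6, 265.3]), 0.66, array([617.6, -62.6,  12. ]))]
0.8
```

```bash
python3 - <<'E'
import cv2
a=cv2.imread("pics/top0.png"); cv2.imwrite("pics/top0z.png",cv2.resize(a[60:280,160:450],None,fx=2.7,fy=2.7,interpolation=cv2.INTER_CUBIC))
a=cv2.imread("pics/scene0.png"); cv2.imwrite("pics/scene0z.png",cv2.resize(a[120:340,220:500],None,fx=2.7,fy=2.7,interpolation=cv2.INTER_CUBIC))
E
```

```text
(no output)
```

View pics/top0.png

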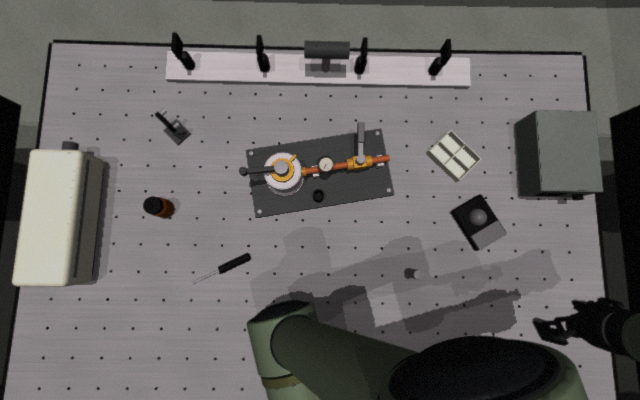

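View pics/top0z.png

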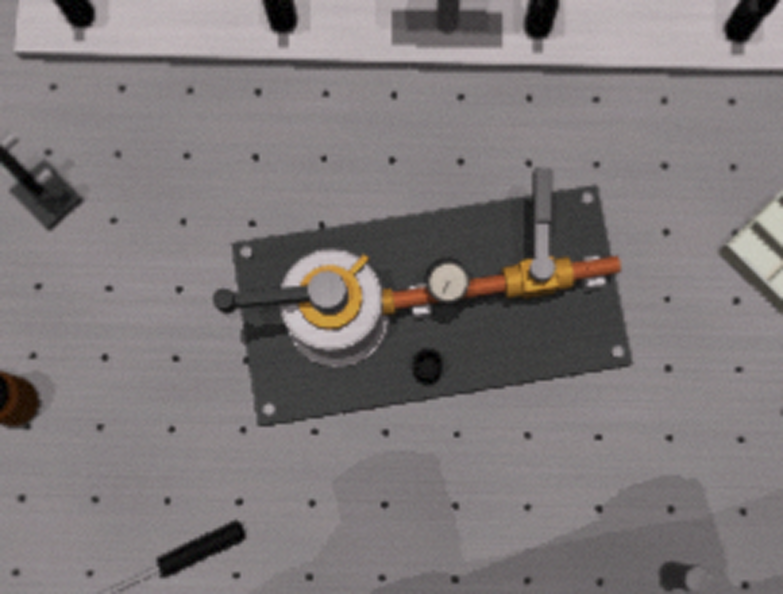

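View pics/scene0z.png

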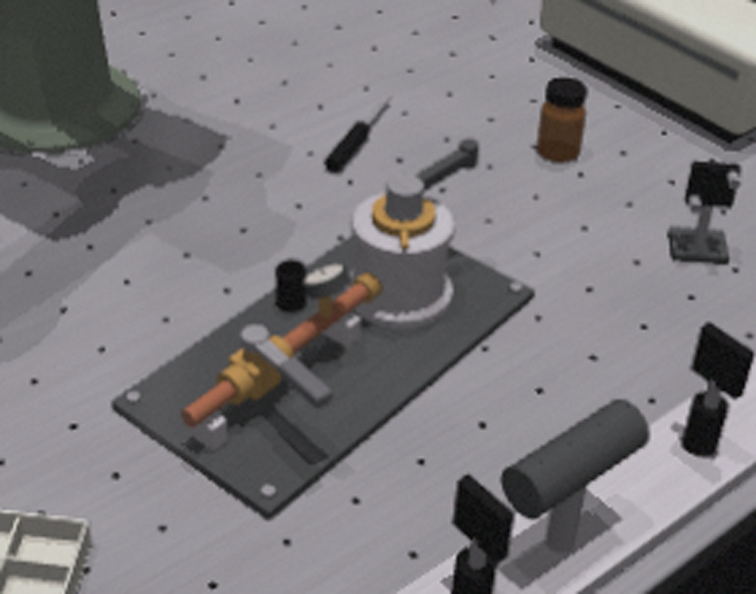

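```bash
python3 - <<'E'
from h import *
C=cam("top")
cs=np.array([onz("top",[160+u/2.7,60+v/2.7],12,C) for u,v in [(233,243),(597,185),(632,366),(260,426)]])
print(cs.round(1)); c=cs.mean(0); print("centre",c)
ay=(cs[0]-cs[1]+cs[3]-cs[2])/2; ax=(cs[0]-cs[3]+cs[1]-cs[2])/2
print(np.linalg.norm(ay),np.linalg.norm(ax)); th=np.arctan2(-ay[0],ay[1]); th2=np.arctan2(ax[1],ax[0]); print(np.degrees([th,th2]))
t=(2*th+th2)/3
Rz=np.array([[np.cos(t),-np.sin(t)],[np.sin(t),np.cos(t)]])
A=c[:2]+Rz@[0,100]; V=c[:2]+Rz@[0,-110]; print("plug",A,"valve",V)
for n,u,z in [("lever",(225,300),151),("tip",(364,260),117),("hend",(542,170),98),("valveax",(542,268),95),("plugtop",(328,291),155),("ring",(330,297),117),("lens top",(427,366),57)]:
    print(n,onz("top",[160+u[0]/2.7,60+u[1]/2.7],z,C)[:2].round(1))
for n,p in (("top",(241.9,170.6)),("scene",(392.1,176.2))):
    d=onz(n,p,138)[:2]-A; print("lever ang",np.degrees(np.arctan2(d[1],d[0])),np.hypot(*d))
for n,p in (("top",(294.3,153.3)),("scene",(366.8,211.))):
    d=onz(n,p,112)[:2]-A; print("tip ang",np.degrees(np.arctan2(d[1],d[0])),np.hypot(*d))
for n,p in (("top",(360.2,122.2)),("scene",(338.7,264.2))):
    d=onz(n,p,91)[:2]-V; print("handle ang",np.degrees(np.arctan2(d[1],d[0])),np.hypot(*d))
im=cv2.imread("pics/top0.png")
im=cv2.resize(im,None,fx=1,fy=1)
E
```

```text
[[ 630.   204.1   12. ]
 [ 703.1 -186.5   12. ]
 [ 505.5 -222.1   12. ]
 [ 434.5  167.    12. ]]
centre [568.27868189  -9.37839264  12.        ]
396.45071774467283 199.91748393832128
[10.47394618 10.48085917]
plug [550.09588749  88.95464346] valve [ 588.27975574 -117.54473234]
lever [537.8 181.9]
tip [587.1  57.7]
hend [ 687.5 -115.5]
valveax [ 588.4 -116.1]
plugtop [547.3  87.7]
ring [550.1  89.1]
lens top [494.4  -5.3]
lever ang 94.76584959946567 99.57001110497295
lever ang 97.9497412794841 94.49285035875529
tip ang -32.44170757593023 54.816744658100056
tip ang -46.19966702569525 53.45387937844616
handle ang 1.40212693322914 103.95527660820697
handle ang 3.5046357217404123 90.46787613097965
```

>>> {"method": "drive_tool", "body": {
  "steps": [
    [[0.373, 0.876, 0], 0.452],
    [[0.373, 0.876, 0], 0.452],
    [[0.373, 0.876, 0], 0.452],
    [[0.373, 0.876, 0], 0.452],
    [[0.373, 0.876, 0], 0.452],
    [[0.373, 0.876, 0], 0.452],
    [[0.373, 0.876, 0], 0.452],
    [[0.373, 0.876, 0], 0.452]
  ],
  "gripper": -1
}}

```text
time: 1.6
position: [383.4, -131.5, 231.7]
tool_rot: [0.0, 1.0, 0.029, 0.001]
contact_force: [0.6, -0.2, 0.1]
gripper_width: 0.0
```

>>> {"method": "drive_tool", "body": {
  "steps": [
    [[0.164, 0.384, 0], 0.26],
    [[0.164, 0.384, 0], 0.26],
    [[0.164, 0.384, 0], 0.26],
    [[0.164, 0.384, 0], 0.26],
    [[0.164, 0.384, 0], 0.26],
    [[0.164, 0.384, 0], 0.26],
    [[0.164, 0.384, 0], 0.26],
    [[0.164, 0.384, 0], 0.26]
  ]
}}

```text
time: 2.4
position: [506.6, 157.3, 231.0]
tool_rot: [-0.0, 0.807, 0.59, 0.0]
contact_force: [0.2, -0.2, -0.2]
gripper_width: 0.0
```

```bash
cat >> h.py <<'E'
def yaw():
    s=sense(); q=s["tool_rot"]; x=R.from_quat([q[1],q[2],q[3],q[0]]).as_matrix()[:,0]; return np.degrees(np.arctan2(x[1],x[0]))
E
python3 - <<'E'
from h import *
s=sense();print(s["position"],yaw(),s["q"].round(2))
save("wrist","w0"); print(calibration("wrist"))
E
```

```text
[506.58304729 157.25133239 230.97747138] 72.37772941405782 [ 0.16  0.29 -0.24  1.04  0.    0.47]
{'vertical_fov': 60.52464890315638, 'cx': 317.7340441233572, 'cy': 200.58626341692352, 'dist': array([-0.06896424,  0.        ,  0.        ,  0.        ,  0.        ]), 'xyz': array([437.48374671, 177.29801957, 373.79974605]), 'attitude': array([ 0.79864612, -0.11241717, -0.08170021,  0.5855355 ])}
```

View pics/w0.png

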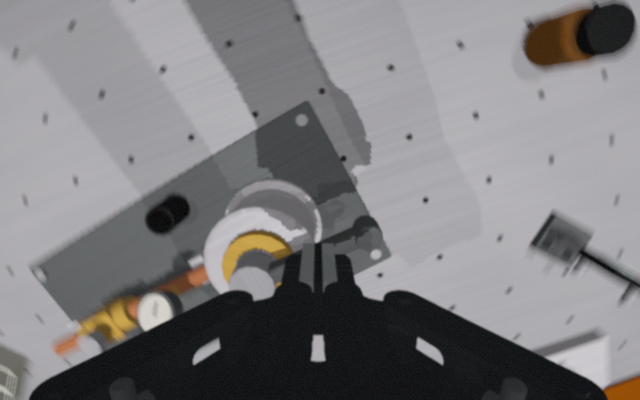

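```bash
python3 - <<'E'
from h import *
A=np.array([549.8,89.])
for k,z in (("lever_end",138),("ring",106),("plug",106),("pointer_tip",112),("lens_tube",12)):
    print(k,[(a["uv"],a["confidence"],onz("wrist",a["uv"],z).round(1)) for a in place_of("wrist",k)[:2]])
print(onz("wrist",(366,230),151))
im=cv2.imread("pics/w0.png")[160:310,180:420]; cv2.imwrite("pics/w0z.png",cv2.resize(im,None,fx=3.2,fy=3.2))
E
```

```text
lever_end [([368.6, 233.5], 0.94, array([537.2, 183.8, 138. ]))]
ring [([263.5, 260.7], 0.75, array([546.5,  91.3, 106. ]))]
plug [([259.7, 260.3], 0.84, array([545.1,  87.9, 106. ]))]
pointer_tip []
lens_tube [([177.7, 205.7], 0.9, array([492.1,  -7.2,  12. ]))]
[528.90243037 181.0740801  151.        ]
```

View pics/w0z.png

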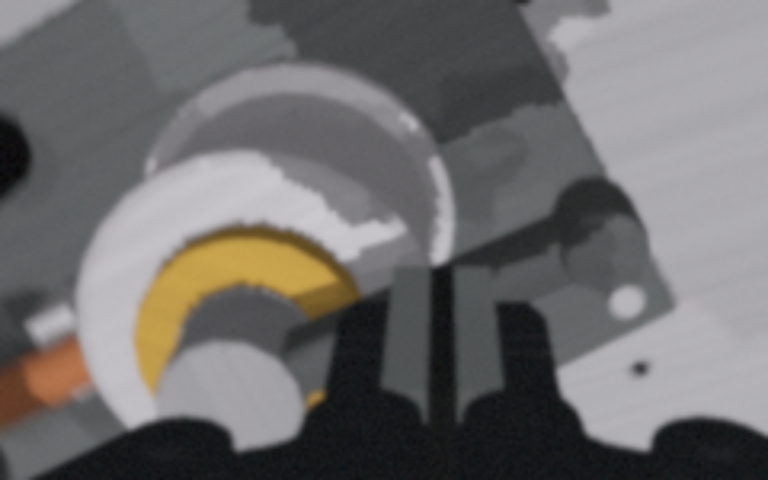

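>>> {"method": "drive_tool", "body": {
  "steps": [
    [[0, -0.007, 0], 0.064],
    [[0, -0.007, 0], 0.064],
    [[0, -0.007, -0.02], 0.064],
    [[0, -0.007, -0.08], 0.064],
    [[0, -0.007, -0.143], 0.064],
    [[0, -0.007, -0.143], 0.064],
    [[0, -0.007, -0.143], 0.064]
  ]
}}

```text
time: 3.4
position: [505.4, 148.9, 124.4]
tool_rot: [-0.001, 0.677, 0.736, -0.001]
contact_force: [-0.3, 0.2, 1.3]
gripper_width: -0.1
```

```bash
python3 - <<'E'
from h import *
s=sense();print(s["position"],yaw(),s["q"].round(2),s["contact_force"])
E
```

```text
[505.44864376 148.94851873 124.43305295] 94.74209628730591 [ 0.15  0.38 -0.41  0.78  0.    0.06] [-0.33571442  0.17172209  1.30220008]
```

```bash
python3 - <<'E'
import numpy as np
A=np.array([548.5,89])
P0=np.array([505.5,149]);
for a in range(96,-20,-4):
    t=np.radians(a); p=A+66*np.array([np.cos(t),np.sin(t)])+17.5*np.array([-np.sin(t),np.cos(t)])
    print(a,p.round(1),((p-P0)/750).round(4),round((a-95)/360,4))
E
```

```text
96 [524.2 152.8] [0.0249 0.0051] 0.0028
92 [528.7 154.3] [0.0309 0.0071] -0.0083
88 [533.3 155.6] [0.0371 0.0088] -0.0194
84 [538.  156.5] [0.0433 0.01  ] -0.0306
80 [542.7 157. ] [0.0496 0.0107] -0.0417
76 [547.5 157.3] [0.056 0.011] -0.0528
72 [552.3 157.2] [0.0623 0.0109] -0.0639
68 [557.  156.7] [0.0687 0.0103] -0.075
64 [561.7 156. ] [0.0749 0.0093] -0.0861
60 [566.3 154.9] [0.0811 0.0079] -0.0972
56 [570.9 153.5] [0.0872 0.006 ] -0.1083
52 [575.3 151.8] [0.0931 0.0037] -0.1194
48 [579.7 149.8] [0.0989 0.001 ] -0.1306
44 [583.8 147.4] [ 0.1044 -0.0021] -0.1417
40 [587.8 144.8] [ 0.1097 -0.0056] -0.1528
36 [591.6 142. ] [ 0.1148 -0.0094] -0.1639
32 [595.2 138.8] [ 0.1196 -0.0136] -0.175
28 [598.6 135.4] [ 0.1241 -0.0181] -0.1861
24 [601.7 131.8] [ 0.1282 -0.0229] -0.1972
20 [604.5 128. ] [ 0.132 -0.028] -0.2083
16 [607.1 124. ] [ 0.1355 -0.0333] -0.2194
12 [609.4 119.8] [ 0.1386 -0.0389] -0.2306
8 [611.4 115.5] [ 0.1412 -0.0446] -0.2417
4 [613.1 111.1] [ 0.1435 -0.0506] -0.2528
0 [614.5 106.5] [ 0.1453 -0.0567] -0.2639
-4 [615.6 101.9] [ 0.1467 -0.0629] -0.275
-8 [616.3  97.1] [ 0.1477 -0.0691] -0.2861
-12 [616.7  92.4] [ 0.1483 -0.0755] -0.2972
-16 [616.8  87.6] [ 0.1484 -0.0818] -0.3083
```

>>> {"method": "drive_tool", "body": {
  "steps": [
    [[0.015, 0.003, 0], 0.003],
    [[0.025, 0.005, 0], 0.003],
    [[0.031, 0.007, 0], -0.008],
    [[0.037, 0.009, 0], -0.019],
    [[0.043, 0.01, 0], -0.031],
    [[0.05, 0.011, 0], -0.042],
    [[0.056, 0.011, 0], -0.053],
    [[0.062, 0.011, 0], -0.064]
  ]
}}

```text
time: 4.2
position: [553.4, 158.0, 126.4]
tool_rot: [0.0, 0.811, 0.585, 0.001]
contact_force: [-2.5, 0.5, 0.7]
gripper_width: 0.0
```

```bash
cat >> h.py <<'E'
A=np.array([548.5,89])
def look(tag,A=A):
    s=sense();print(s["time"],s["position"].round(1),yaw().round(1),s["contact_force"].round(1),s["moment"].round(2))
    t=np.radians(yaw()); n=np.array([-np.sin(t),np.cos(t)]); f=s["contact_force"][:2]
    print("normal force",(f@n).round(2))
    for c in ("top","scene"):
        save(c,tag+c)
        for k,z in (("lever_end",138),("pointer_tip",112)):
            for a in place_of(c,k)[:2]:
                d=onz(c,a["uv"],z)[:2]-A; print(c,k,round(a["confidence"],2),"ang",np.degrees(np.arctan2(d[1],d[0])).round(1),"r",np.hypot(*d).round(1))
    a=cv2.imread(f"pics/{tag}top.png")[100:230,200:380]; b=cv2.imread(f"pics/{tag}scene.png")[150:300,290:450]
    a=cv2.resize(a,(790,570),interpolation=cv2.INTER_CUBIC)
    b=cv2.resize(b,(608,570),interpolation=cv2.INTER_CUBIC)
    cv2.imwrite(f"pics/{tag}z.png",cv2.resize(np.hstack([a,b]),(800,326),interpolation=cv2.INTER_AREA))
    cv2.imwrite(f"pics/{tag}b.png",b)
E
python3 -c "
from h import *
look('a')"
```

```text
4.2 [553.4 158.  126.4] 71.6 [-2.5  0.5  0.7] [ 0.03  0.39 -0.05]
normal force 2.48
scene lever_end 0.95 ang 72.8 r 92.0
scene pointer_tip 0.74 ang -37.5 r 52.4
scene pointer_tip 0.32 ang -73.2 r 538.3
```

View pics/az.png

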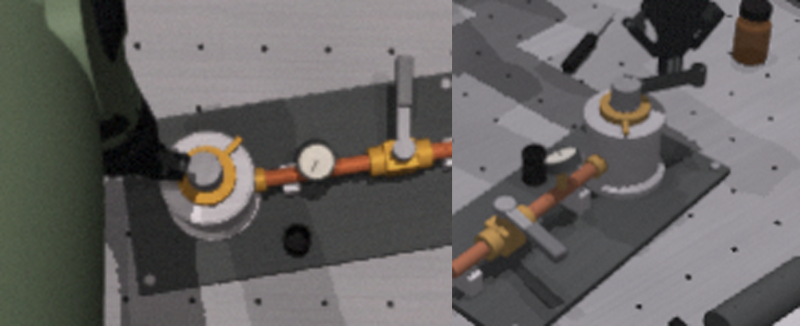

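>>> {"method": "drive_tool", "body": {
  "steps": [
    [[0.0064, -0.0006, -0.001], -0.011],
    [[0.0126, -0.0016, -0.002], -0.022],
    [[0.0188, -0.003, -0.003], -0.033],
    [[0.0188, -0.003, -0.003], -0.033]
  ]
}}

```text
time: 4.9
position: [566.8, 155.4, 122.0]
tool_rot: [0.0, 0.866, 0.5, 0.0]
contact_force: [-0.8, 0.7, 0.4]
gripper_width: 0.1
```

>>> {"method": "drive_tool", "body": {
  "steps": [
    [[0.003, -0.0009, 0], -0.0055],
    [[0.0061, -0.0019, 0], -0.011]
  ]
}}

```text
time: 5.1
position: [570.5, 154.4, 121.9]
tool_rot: [-0.001, 0.883, 0.47, -0.0]
contact_force: [-1.8, 1.1, 2.1]
gripper_width: 0.2
```

>>> {"method": "drive_tool", "body": {
  "steps": [
    [[0.003, -0.0011, 0], -0.0055],
    [[0.0059, -0.0023, 0], -0.011]
  ]
}}

```text
time: 5.3
position: [575.1, 152.8, 122.0]
tool_rot: [-0.001, 0.899, 0.439, 0.0]
contact_force: [-0.5, 2.0, 1.2]
gripper_width: -0.0
```

>>> {"method": "drive_tool", "body": {
  "steps": [
    [[0.003, -0.0013, 0], -0.0055],
    [[0.0058, -0.0027, 0], -0.011]
  ]
}}

```text
time: 5.5
position: [579.4, 150.8, 122.0]
tool_rot: [-0.001, 0.913, 0.407, 0.0]
contact_force: [-1.2, 2.0, 0.3]
gripper_width: -0.2
```

>>> {"method": "drive_tool", "body": {
  "steps": [
    [[0.0028, -0.0015, 0], -0.0055],
    [[0.0055, -0.0031, 0], -0.011]
  ]
}}

```text
time: 5.7
position: [583.6, 148.5, 122.0]
tool_rot: [-0.001, 0.927, 0.376, 0.0]
contact_force: [-1.3, 1.6, 0.5]
gripper_width: 0.1
```

>>> {"method": "drive_tool", "body": {
  "steps": [
    [[0.0027, -0.0017, 0], -0.0055],
    [[0.0053, -0.0035, 0], -0.011]
  ]
}}

```text
time: 5.9
position: [587.7, 145.9, 122.0]
tool_rot: [-0.001, 0.939, 0.343, 0.0]
contact_force: [0.2, 1.3, 1.2]
gripper_width: 0.3
```

>>> {"method": "drive_tool", "body": {
  "steps": [
    [[0.0026, -0.0019, 0], -0.0055],
    [[0.0051, -0.0038, 0], -0.011]
  ]
}}

```text
time: 6.1
position: [591.5, 143.1, 122.0]
tool_rot: [-0.001, 0.95, 0.311, 0.0]
contact_force: [-0.9, 2.7, 0.2]
gripper_width: -0.1
```

>>> {"method": "drive_tool", "body": {
  "steps": [
    [[0.0024, -0.0021, 0], -0.0055],
    [[0.0048, -0.0042, 0], -0.011]
  ]
}}

```text
time: 6.3
position: [595.2, 140.0, 122.0]
tool_rot: [-0.001, 0.961, 0.278, 0.0]
contact_force: [-0.8, 2.5, 1.2]
gripper_width: 0.0
```

>>> {"method": "drive_tool", "body": {
  "steps": [
    [[0.0023, -0.0022, 0], -0.0055],
    [[0.0045, -0.0045, 0], -0.011]
  ]
}}

```text
time: 6.5
position: [598.6, 136.6, 122.0]
tool_rot: [-0.001, 0.97, 0.244, 0.0]
contact_force: [-0.8, 2.0, 0.4]
gripper_width: 0.2
```

>>> {"method": "drive_tool", "body": {
  "steps": [
    [[0.0021, -0.0024, 0], -0.0055],
    [[0.0041, -0.0048, 0], -0.011]
  ]
}}

```text
time: 6.7
position: [600.9, 134.5, 121.9]
tool_rot: [-0.003, 0.977, 0.211, -0.0]
contact_force: [-3.6, 10.0, 1.7]
gripper_width: -0.2
```

```bash
cat >> h.py <<'E'
def la(p,A=A):
    d=np.array(p[:2])-A; return np.degrees(np.arctan2(d[1],d[0])-np.arcsin(17.5/np.hypot(*d))).round(2)
E
python3 -c "
from h import *
for p in [(553.4,158.0),(566.8,155.4),(591.5,143.1),(595.2,140),(598.6,136.6),(600.9,134.5)]: print(la(p))
look('b')"
```

```text
71.28
59.87
36.85
32.86
28.87
26.36
6.7 [600.9 134.5 121.9] 24.4 [-3.6 10.   1.7] [1.89 0.83 0.05]
normal force 10.61
top lever_end 0.69 ang 26.6 r 101.3
top lever_end 0.19 ang -57.6 r 232.6
top pointer_tip 0.82 ang -36.2 r 52.4
top pointer_tip 0.37 ang 105.8 r 2.7
scene lever_end 0.76 ang 15.8 r 89.5
scene lever_end 0.47 ang -103.1 r 424.2
scene pointer_tip 0.88 ang -31.5 r 50.2
```

View pics/bz.png

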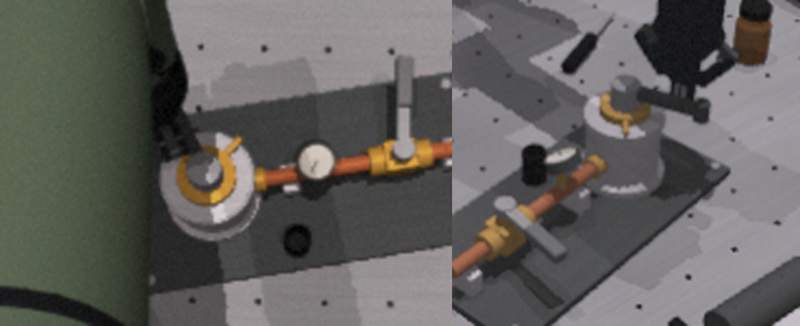

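>>> {"method": "drive_tool", "body": {
  "steps": [
    [[0.0019, -0.0025, 0], -0.0055],
    [[0.0038, -0.0051, 0], -0.011],
    [[0.0056, -0.0077, 0], -0.0165],
    [[0.0073, -0.0104, 0], -0.022],
    [[0.0089, -0.0132, 0], -0.0275],
    [[0.0104, -0.016, 0], -0.033],
    [[0.0104, -0.016, 0], -0.033]
  ]
}}

```text
time: 7.7
position: [608.4, 124.2, 122.0]
tool_rot: [-0.004, 0.994, 0.11, -0.0]
contact_force: [-3.0, 9.4, 2.0]
gripper_width: 0.3
```

```bash
python3 -c "
from h import *
print(la(sense()['position']));look('c')"
```

```text
15.89
7.7 [608.4 124.2 122. ] 12.6 [-3.   9.4  2. ] [2.07 0.55 0.07]
normal force 9.8
top lever_end 0.78 ang 19.0 r 95.3
top pointer_tip 0.58 ang -48.7 r 61.3
scene lever_end 0.96 ang 14.5 r 97.8
scene pointer_tip 0.69 ang -43.8 r 48.2
```

View pics/cz.png

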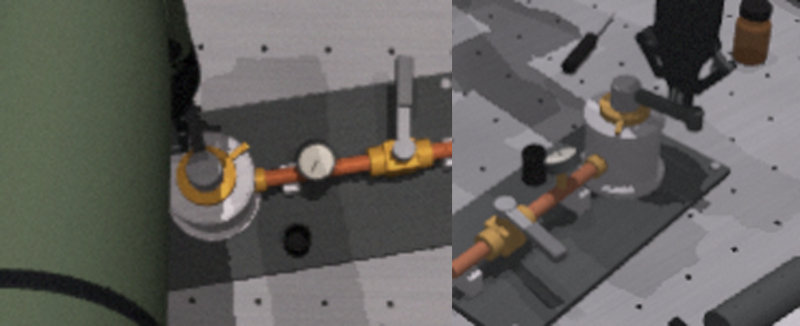

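>>> {"method": "drive_tool", "body": {
  "steps": [
    [[0.0013, -0.0028, 0], -0.0055],
    [[0.0026, -0.0057, 0], -0.011],
    [[0.0038, -0.0087, 0], -0.0165],
    [[0.0049, -0.0117, 0], -0.022],
    [[0.0056, -0.014, 0], -0.0265],
    [[0.0056, -0.014, 0], -0.0265]
  ]
}}

```text
time: 8.6
position: [613.2, 113.9, 122.1]
tool_rot: [-0.004, 1.0, 0.027, -0.0]
contact_force: [-2.0, 11.6, -0.3]
gripper_width: -0.0
```

```bash
python3 -c "
from h import *
print(la(sense()['position']));look('d')
im=lambda t:cv2.resize(cv2.imread('pics/%sscene.png'%t)[185:235,335:395],(400,333),interpolation=cv2.INTER_CUBIC)
im2=lambda t:cv2.resize(cv2.imread('pics/%stop.png'%t)[140:195,265:325],(400,366),interpolation=cv2.INTER_CUBIC)[:267]
cv2.imwrite('pics/cmp.png',np.vstack([np.hstack([im('b'),im('d')])[:330],np.hstack([im2('b'),im2('d')])]))
"
```

```text
6.43
8.6 [613.2 113.9 122.1] 3.1 [-2.  11.6 -0.3] [2.15 0.26 0.01]
normal force 11.64
top lever_end 0.56 ang 9.5 r 92.3
top lever_end 0.19 ang -58.2 r 231.6
top pointer_tip 0.81 ang -57.3 r 59.3
scene lever_end 0.63 ang 6.6 r 92.5
scene pointer_tip 0.79 ang -57.0 r 57.0
```

View pics/cmp.png

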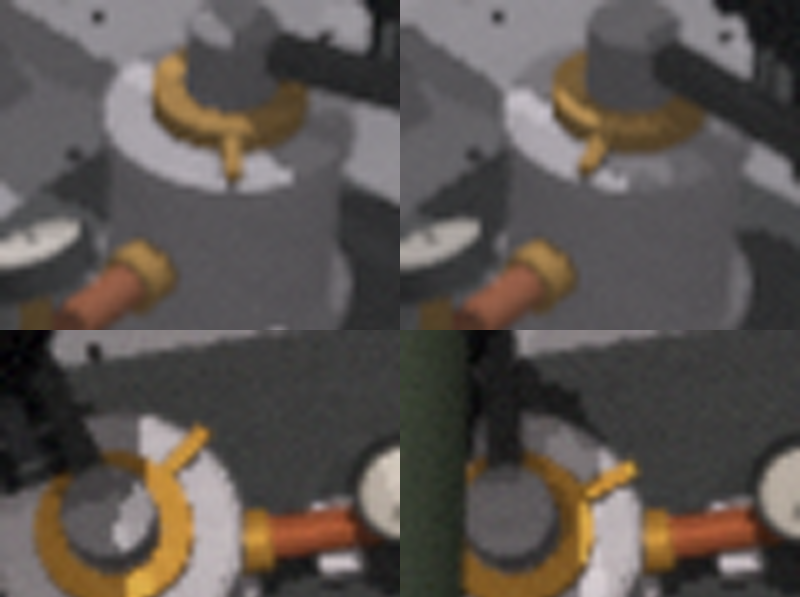

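```bash
python3 -c "
from h import *
for c,z,ps in (('scene',111,[(369.95,212),(363.05,210.8)]),('top',115,[(295.4,155.3),(299.8,160.4)])):
  q=[onz(c,p,z)[:2] for p in ps]
  for AA in (A,A+[1.5,-1],A+[-1.5,1.5]):
    t=[np.degrees(np.arctan2(*(p-AA)[::-1])) for p in q]; print(c,np.round(t,1),(t[0]-t[1]).round(1),[np.hypot(*(p-AA)).round(1) for p in q])
  print('chord',np.hypot(*(q[1]-q[0])), np.degrees(2*np.arcsin(np.hypot(*(q[1]-q[0]))/106)))
"
```

```text
scene [-36.8 -55.1] 18.3 [np.float64(56.9), np.float64(54.6)]
scene [-36.9 -55.8] 18.9 [np.float64(55.1), np.float64(52.9)]
scene [-37.1 -54.7] 17.6 [np.float64(59.0), np.float64(56.7)]
chord 17.849029126614568 19.38810593032642
top [-38.  -57.3] 19.4 [np.float64(53.0), np.float64(52.7)]
top [-38.1 -58.2] 20.0 [np.float64(51.2), np.float64(51.1)]
top [-38.3 -56.9] 18.6 [np.float64(55.1), np.float64(54.8)]
chord 17.7717080952815 19.30331234380866
```

>>> {"method": "drive_tool", "body": {
  "steps": [
    [[0, 0.02, 0], 0],
    [[0, 0.045, 0], 0],
    [[0, 0.045, 0.04], 0],
    [[0, 0.045, 0.1], 0],
    [[0.02, 0.01, 0.13], 0],
    [[0.04, -0.05, 0.13], 0],
    [[0.06, -0.11, 0.13], 0],
    [[0.067, -0.16, 0.13], 0]
  ]
}}

```text
time: 9.7
position: [665.5, -11.4, 219.6]
tool_rot: [0.001, 1.0, 0.025, 0.001]
contact_force: [0.3, -0.7, 0.8]
gripper_width: 0.1
```

```bash
python3 -c "
from h import *
s=sense();print(s['position'],yaw())
save('wrist','w1')
V=np.array([588.3,-117])
for k in ('handle_end',):
  for c in ('wrist','scene','top'):
    if c!='wrist': save(c,'e'+c)
    for a in place_of(c,k)[:2]:
      p=onz(c,a['uv'],91); d=p[:2]-V; print(c,a['confidence'],a['uv'],p.round(1),np.degrees(np.arctan2(d[1],d[0])),np.hypot(*d))
a=cv2.imread('pics/etop.png')[100:230,200:420]; cv2.imwrite('pics/etz.png',cv2.resize(a,None,fx=3.6,fy=3.6,interpolation=cv2.INTER_CUBIC))
"
```

```text
[665.501833   -11.40598815 219.62857096] 2.91460689592734
scene 0.89 [338.8, 264.1] [ 678.5 -111.6   91. ] 3.408498797909665 90.31879898262653
top 0.61 [358.7, 125.3] [ 683.4 -111.    91. ] 3.6302825224957163 95.299318226681
```

View pics/w1.png

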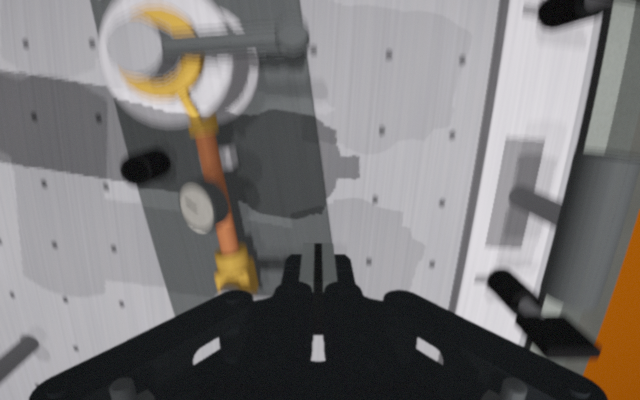

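View pics/etz.png

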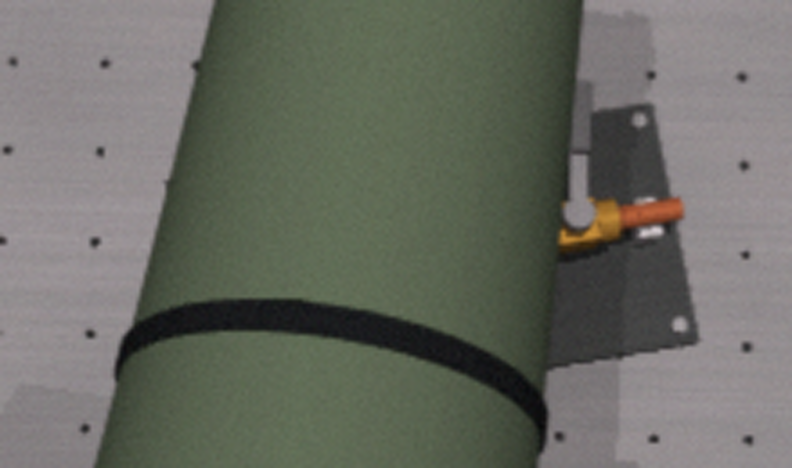

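>>> {"method": "drive_tool", "body": {
  "steps": [
    [[-0.002, -0.05, 0], 0],
    [[-0.004, -0.082, 0], 0],
    [[-0.004, -0.082, -0.05], 0],
    [[-0.004, -0.082, -0.11], 0],
    [[-0.004, -0.082, -0.16], 0],
    [[-0.004, -0.082, -0.185], 0],
    [[-0.004, -0.082, -0.185], 0],
    [[-0.004, -0.082, -0.185], 0]
  ]
}}

```text
time: 10.8
position: [661.4, -70.3, 81.1]
tool_rot: [0.0, 1.0, 0.026, 0.0]
contact_force: [0.4, -0.3, 0.2]
gripper_width: -0.0
```

```bash
python3 -c "
from h import *
s=sense();print(s['position'],yaw(),s['contact_force'],s['q'].round(2))
P0=s['position'][:2];y0=yaw();V=np.array([588.3,-117])
for a in (3,-5,-13,-21,-29,-37,-45,-53,-61,-69,-75,-79.5,-81,-83):
    t=np.radians(a); p=V+73*np.array([np.cos(t),np.sin(t)])+20*np.array([-np.sin(t),np.cos(t)])
    print(a,p.round(1),((p-P0)/750).round(4),round((a-y0)/360,4))
save('scene','f'); b=cv2.imread('pics/f.png')[150:330,250:450]; cv2.imwrite('pics/fz.png',cv2.resize(b,None,fx=3,fy=3,interpolation=cv2.INTER_CUBIC))
"
```

```text
[661.36076112 -70.31950186  81.09078099] 2.9664723376334012 [ 0.38123443 -0.28917751  0.24474881] [-0.22  0.66 -0.05  0.86 -0.    1.3 ]
3 [660.2 -93.2] [-0.0016 -0.0305] 0.0001
-5 [ 662.8 -103.4] [ 0.0019 -0.0442] -0.0221
-13 [ 663.9 -113.9] [ 0.0034 -0.0582] -0.0444
-21 [ 663.6 -124.5] [ 0.003  -0.0722] -0.0666
-29 [ 661.8 -134.9] [ 0.0006 -0.0861] -0.0888
-37 [ 658.6 -145. ] [-0.0036 -0.0995] -0.111
-45 [ 654.1 -154.5] [-0.0097 -0.1122] -0.1332
-53 [ 648.2 -163.3] [-0.0175 -0.1239] -0.1555
-61 [ 641.2 -171.2] [-0.0269 -0.1344] -0.1777
-69 [ 633.1 -178. ] [-0.0376 -0.1436] -0.1999
-75 [ 626.5 -182.3] [-0.0465 -0.1494] -0.2166
-79.5 [ 621.3 -185.1] [-0.0535 -0.1531] -0.2291
-81 [ 619.5 -186. ] [-0.0558 -0.1542] -0.2332
-83 [ 617. -187.] [-0.0591 -0.1556] -0.2388
```

View pics/fz.png

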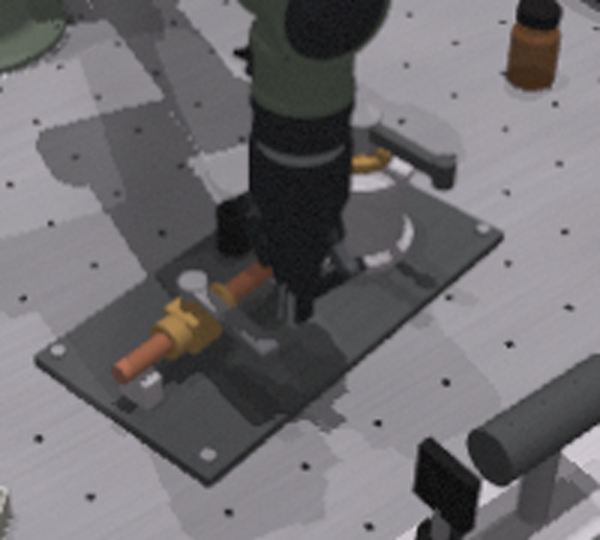

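>>> {"method": "drive_tool", "body": {
  "steps": [
    [[-0.0016, -0.018, 0], 0],
    [[-0.0016, -0.03, 0], 0],
    [[0.002, -0.044, 0], -0.022],
    [[0.0034, -0.058, 0], -0.044],
    [[0.003, -0.072, 0], -0.067],
    [[0.0006, -0.086, 0], -0.089],
    [[-0.0036, -0.0995, 0], -0.111],
    [[-0.0097, -0.112, 0], -0.133]
  ]
}}

```text
time: 11.65
position: [654.4, -155.9, 81.6]
tool_rot: [-0.002, 0.923, -0.386, 0.001]
contact_force: [0.2, 4.7, 0.0]
gripper_width: -0.2
```

```bash
python3 -c "
from h import *
s=sense();print(s['position'],yaw(),s['contact_force'],s['q'].round(2))
"
```

```text
[ 654.38514633 -155.92548495   81.62867389] -45.37303597647815 [0.21823434 4.68983581 0.00835188] [-0.34  0.67 -0.03  0.87  0.    2.02]
```

>>> {"method": "drive_tool", "body": {
  "steps": [
    [[-0.0078, -0.0117, 0], -0.022],
    [[-0.0172, -0.0222, 0], -0.044],
    [[-0.0279, -0.0314, 0], -0.067],
    [[-0.0368, -0.0372, 0], -0.083],
    [[-0.0395, -0.0387, 0], -0.088]
  ]
}}

```text
time: 12.15
position: [624.8, -185.7, 81.7]
tool_rot: [-0.001, 0.783, -0.622, 0.001]
contact_force: [4.0, 2.2, 0.5]
gripper_width: -0.3
```

>>> {"method": "drive_tool", "body": {
  "steps": [
    [[-0.002, -0.0011, 0], -0.004],
    [[-0.004, -0.0022, 0], -0.007],
    [[-0.004, -0.0022, 0], -0.007]
  ]
}}

```text
time: 12.45
position: [622.4, -187.1, 81.5]
tool_rot: [-0.0, 0.77, -0.638, 0.001]
contact_force: [3.8, -0.1, 2.6]
gripper_width: -0.2
```

>>> {"method": "drive_tool", "body": {
  "steps": [
    [[-0.0025, -0.001, 0], -0.004],
    [[-0.0035, -0.001, 0], -0.004]
  ]
}}

```text
time: 12.65
position: [622.3, -187.3, 81.6]
tool_rot: [-0.002, 0.763, -0.647, 0.003]
contact_force: [11.5, 1.2, -1.2]
gripper_width: -0.1
```

>>> {"method": "drive_tool", "body": {
  "steps": [
    [[-0.002, -0.0005, 0], 0],
    [[-0.0025, -0.0006, 0], 0]
  ]
}}

```text
time: 12.85
position: [622.2, -187.3, 81.7]
tool_rot: [-0.004, 0.763, -0.646, 0.004]
contact_force: [15.2, 2.1, -4.0]
gripper_width: 0.1
```

>>> {"method": "drive_tool", "body": {
  "steps": [
    [[0.02, 0.003, 0], 0],
    [[0.05, 0.006, 0], 0],
    [[0.06, 0.006, 0.04], 0],
    [[0.06, 0.006, 0.1], 0],
    [[0.06, 0.006, 0.16], 0],
    [[0.03, -0.02, 0.2], 0],
    [[-0.03, -0.05, 0.2], 0],
    [[-0.09, -0.08, 0.2], 0]
  ]
}}

```text
time: 13.65
position: [548.4, -248.0, 231.0]
tool_rot: [0.001, 0.763, -0.647, 0.0]
contact_force: [-0.2, -1.5, -0.4]
gripper_width: -0.0
```

>>> {"method": "drive_tool", "body": {
  "steps": [
    [[-0.06, -0.04, 0], 0],
    [[-0.12, -0.08, 0], 0],
    [[-0.18, -0.12, 0], 0],
    [[-0.24, -0.16, 0], 0],
    [[-0.3, -0.2, 0], 0],
    [[-0.3, -0.2, 0], 0]
  ]
}}

```text
time: 14.25
position: [320.4, -398.5, 230.0]
tool_rot: [0.001, 0.761, -0.649, -0.002]
contact_force: [-0.3, 0.1, -0.4]
gripper_width: 0.1
```

```bash
python3 -c "
from h import *
V=np.array([588.3,-117])
s=sense();print(s['time'],s['position'],s['contact_force'])
look('g')
for c in ('scene','top'):
    for a in place_of(c,'handle_end')[:2]:
      p=onz(c,a['uv'],91); d=p[:2]-V; print(c,a['confidence'],a['uv'],p.round(1),np.degrees(np.arctan2(d[1],d[0])),np.hypot(*d))
a=cv2.imread('pics/gtop.png')[60:280,160:450]; cv2.imwrite('pics/gtz.png',cv2.resize(a,None,fx=2.7,fy=2.7,interpolation=cv2.INTER_CUBIC))
a=cv2.imread('pics/gscene.png')[120:340,220:500]; cv2.imwrite('pics/gsz.png',cv2.resize(a,None,fx=2.7,fy=2.7,interpolation=cv2.INTER_CUBIC))
"
```

```text
14.25 [ 320.44832421 -398.490048    230.04054359] [-0.27997009  0.06054155 -0.4271768 ]
14.25 [ 320.4 -398.5  230. ] -80.9 [-0.3  0.1 -0.4] [ 0.08 -0.02 -0.03]
normal force -0.27
top lever_end 0.72 ang 7.3 r 96.9
top pointer_tip 0.71 ang -55.7 r 54.8
scene lever_end 0.84 ang 2.1 r 95.8
scene lever_end 0.46 ang -74.2 r 335.1
scene pointer_tip 0.87 ang -57.0 r 51.7
scene pointer_tip 0.2 ang -57.6 r 198.3
top 0.83 [394.2, 151.6] [ 612.3 -206.1   91. ] -74.93613779291877 92.27331398387726
```

View pics/gtz.png

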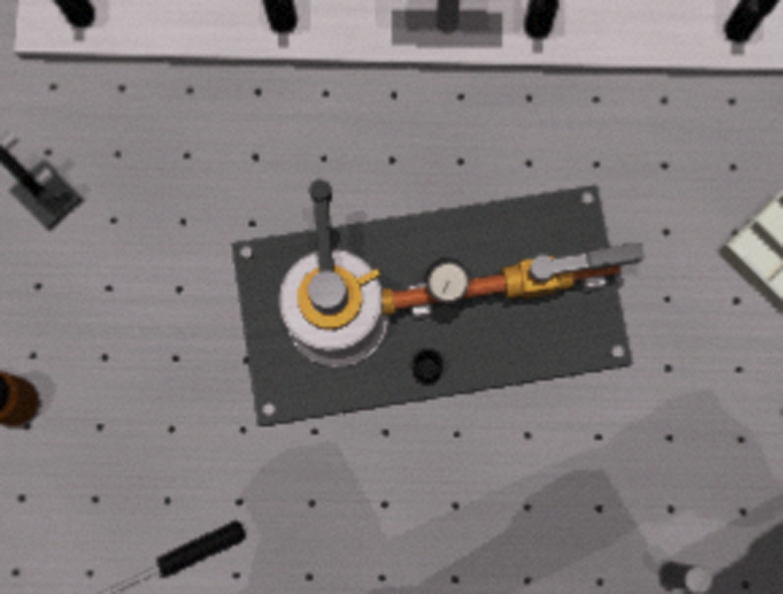

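View pics/gsz.png

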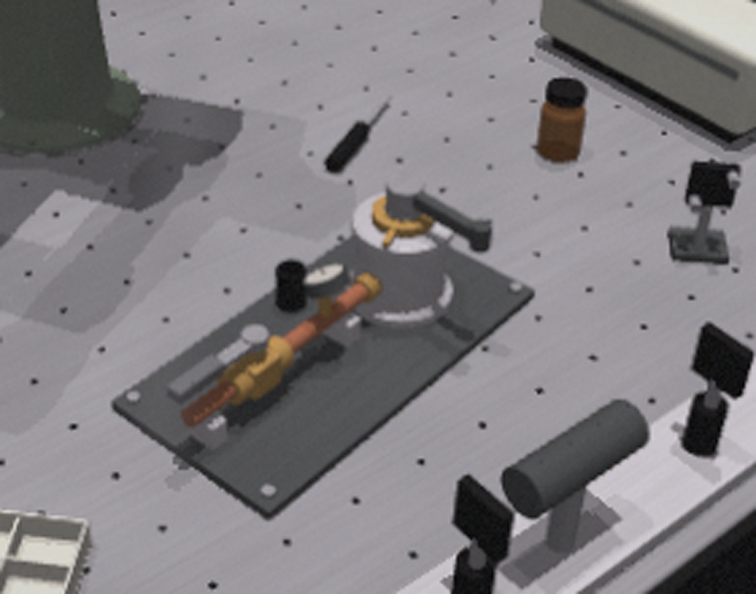

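```bash
python3 -c "
from h import *
Z=lambda u,v:(160+u/2.7,60+v/2.7)
f=lambda u,v,z:onz('top',Z(u,v),z)[:2]
def an(a,b): d=b-a; return np.degrees(np.arctan2(d[1],d[0])).round(1)
print('handle',an(f(542,267,98),f(640,252,98)),'pipe',an(f(397,300,62),f(618,266,62)), 'needs',-79.5)
c=f(330,297,117); print(c,an(c,f(366,259,116)),an(c,f(378,273,116)))
# automated: brass mask tip in before/after
a=cv2.imread('pics/top0.png')[138:195,268:312]; b=cv2.imread('pics/gtop.png')[138:195,268:312]
g=lambda i:cv2.resize(i,(390,500),interpolation=cv2.INTER_CUBIC)
cv2.imwrite('pics/cmp2.png',np.hstack([g(a),g(b)]))
for c in ('top','scene'):
  x=cv2.imread('pics/%s0.png'%c); y=cv2.imread('pics/g%s.png'%c); d=cv2.absdiff(x,y).max(2)>40
  n,l,st,ce=cv2.connectedComponentsWithStats(d.astype(np.uint8)); print(c,[tuple(s) for s in st[1:] if s[4]>15])
"
```

```text
handle -79.9 pipe -79.9 needs -79.5
[550.14493486  89.12159591] -41.0 -61.3
top [(np.int32(357), np.int32(123), np.int32(3), np.int32(9), np.int32(19)), (np.int32(275), np.int32(127), np.int32(8), np.int32(18), np.int32(107)), (np.int32(359), np.int32(132), np.int32(4), np.int32(9), np.int32(24)), (np.int32(358), np.int32(143), np.int32(5), np.int32(12), np.int32(59)), (np.int32(277), np.int32(152), np.int32(7), np.int32(9), np.int32(57)), (np.int32(364), np.int32(153), np.int32(34), np.int32(13), np.int32(206)), (np.int32(289), np.int32(154), np.int32(12), np.int32(12), np.int32(66)), (np.int32(261), np.int32(165), np.int32(15), np.int32(11), np.int32(108)), (np.int32(239), np.int32(167), np.int32(11), np.int32(10), np.int32(78)), (np.int32(490), np.int32(246), np.int32(116), np.int32(100), np.int32(5970)), (np.int32(371), np.int32(251), np.int32(107), np.int32(75), np.int32(3034)), (np.int32(303), np.int32(283), np.int32(29), np.int32(14), np.int32(258)), (np.int32(333), np.int32(285), np.int32(37), np.int32(34), np.int32(818)), (np.int32(349), np.int32(288), np.int32(217), np.int3
[... 2067 characters left out ...]
32(29), np.int32(20), np.int32(247)), (np.int32(208), np.int32(197), np.int32(19), np.int32(21), np.int32(227)), (np.int32(361), np.int32(205), np.int32(6), np.int32(8), np.int32(27)), (np.int32(368), np.int32(205), np.int32(4), np.int32(9), np.int32(29)), (np.int32(146), np.int32(207), np.int32(56), np.int32(62), np.int32(1126)), (np.int32(377), np.int32(206), np.int32(8), np.int32(5), np.int32(24)), (np.int32(300), np.int32(245), np.int32(13), np.int32(16), np.int32(110)), (np.int32(315), np.int32(246), np.int32(21), np.int32(15), np.int32(130)), (np.int32(289), np.int32(261), np.int32(17), np.int32(13), np.int32(83)), (np.int32(284), np.int32(289), np.int32(6), np.int32(5), np.int32(19))]
```

View pics/cmp2.png

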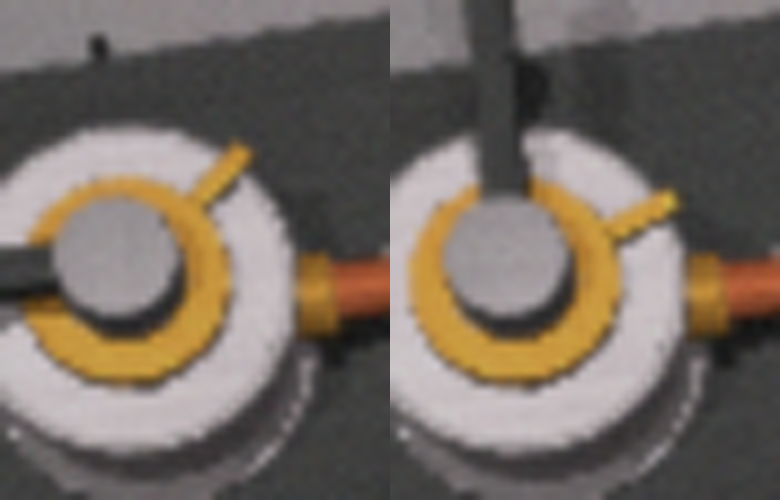

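```bash
python3 -c "
from workcell import *
s=sense();print(s['time'],abs(s['dq']).max(),s['contact_force']);print(sign_off())"
```

```text
14.65 0.003360610415986848 [-0.06718911 -0.11380897 -0.21173344]
the job is handed in; nothing more can be done
None
```

The dryer is back in service and the job is handed in at 14.65 s, well under the 61 s limit. `sign_off` reported no verdict.

- **Plug:** I pushed the lever clockwise with shut fingers, without gripping it. It bit after about 70° of free travel, when the pushing force rose from about 2 N to 10.6 N. I pushed on until the ring had turned about 20°, then moved the fingers straight off without backing the plug off.
- **Ring angle:** The arm's position gave 20.0° of turn after the bite. My readings of the top pictures gave 19.3 to 20.3° and of the scene pictures 18 to 19.4°. The networks' single pointer readings scattered by several degrees.
- **Ball valve:** I then pushed the grey handle to its stop, where it stood still under 15 N. In the last top picture the handle and the pipe both measure -79.9°, against the -79.5° expected. The network's own point gave -75°, but the stop and the picture agree with each other, so I trusted those.
- **Bystanders:** Comparing the first and last pictures showed no movement of the loose things in view of both cameras. The highest wrist force I read was about 16 N. The arm was clear and still at hand-in.

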